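# Load the specimen carrier under the leaf spring

## Task

Put the blue specimen carrier into place in its dock: with closed fingertips press it firmly down on its black rubber pad against the sprung bed, keep it down and slide it under the two steel leaf-spring tips until its nose is fully home against the end stop, then let go and move clear so that the spring clamps it. Do not pinch or lift the carrier, do not press the red emergency button, and leave the other things on the bench where they are.

Things in the scene. Friction and masses are not known exactly. Their poses are not given: they have to be found in the camera images.
- dock: Fixed specimen dock, aluminium base 260 x 110 x 12 mm. Origin: centre of its underside, on the bench. Its x axis is the way the carrier must slide, level, from the rear fence (x = -130 mm) to the end stop (+100 mm, top 46 mm above the bench); y across, z up. Two black side rails (inner faces at y = +/-33.5 mm, tops 38 mm above the bench) enclose a white sprung bed with the blue carrier on it.
- carrier: Loose blue plate, 120 (x) x 64 (y) x 14 mm, about 140 g, in the dock's channel (1.5 mm play each side). Origin: centre of its underside; x points to its nose (at +60 mm), the way it must slide; z up. The nose's top edge has a 5 mm 45 degree bevel. It slides easily (friction about 0.15). Its nose starts 6 to 30 mm short of the leaf tips; home, its origin is at x = +40 mm in the dock's frame.
- pad (a point): Centre of the top of the black rubber pad on the blue carrier, 34 (x) x 46 (y) mm, 45 mm above the bench at rest; lies at x = -41 mm, 16 mm above the underside in the carrier's frame. Press here.
- ridge (a point): Orange finger ridge on the blue carrier just in front of the pad: 6 (x) x 32 (y) mm, standing 5 mm above the pad; a fingertip can push forwards against its rear face. The point is the middle of its top, at x = -21 mm and 21 mm above the underside in the carrier's frame.
- clip_tip (a point): Fixed point of the dock, x = +30 mm, 32 mm above the bench: midway between the leaf spring's two tips at rest, at their lower rear edge. Each tip is a blunt steel block 8 long, 12 wide, 10 mm high, 20 mm to either side. At rest the carrier's top is 11 mm above that edge, so its nose is blocked; it must be pressed down over 6 mm (best 8 to 10) for the bevel to run under and lift the tips.
- stop (a point): Middle of the end stop's face, which the carrier's nose must reach; at x = +100 mm in the dock's frame, 36 mm above the bench.
- bed (a joint): How far the sprung bed is pressed down, m: 0 at rest (bed top 29 mm above the bench), 0.010 at its hard bottom. About 5 N on the carrier starts it moving, about 12 N brings it to the bottom. It springs back when let go; with the carrier clamped under the leaf spring it stays about 0.008 down.
- clip (a joint): Angle of the forked steel leaf spring fixed over the end stop (root about 57 mm above the bench), rad: 0 at rest, positive when its tips are lifted (80 mm from its hinge, so 0.0125 per mm of lift). It presses down with about 4 N plus 2.3 N per mm of lift.
- spare_carrier: Loose white carrier of the same shape as the blue one, lying on the bench beside the dock; not to be used. Origin: centre of its underside.
- jar: Loose amber jar with a white cap, diameter 40, height 58 mm, near the dock. Origin: centre of its underside.
- dish: Loose clear dish, diameter 60, height 16 mm, near the dock. Origin: centre of its underside.
- driver: Loose screwdriver with a red handle, 150 mm long, lying on the bench beside the dock. Origin: on the bench below its middle.
- mouse: Loose black computer mouse, 100 x 58 x 22 mm, on the right side of the bench. Origin: centre of its underside.
- estop (a joint): Travel of the red emergency button on the grey box at the left of the bench (box 90 x 90 x 70 mm), m: 0 up, 0.006 fully pressed. Not to be pressed.
There are look-alikes about, which are no part of the job. Of the things like the carrier, leave any that is green or yellow; of the rest the smaller one is meant.

How it is judged:
By the outcome, as a careful person would: the job done as asked, in the order asked, and still so for the second after the job is handed in, with the robot touching nothing.
It also fails if it takes over 40 s, if anything falls off the work surface, if the arm or the gripper's body presses on something with over 40 N, if the wrist force passes 120 N, or if a joint passes its speed limit or range.

## Robot

A 6-joint arm with a two-finger parallel gripper is mounted at the origin on the work surface. World frame = base frame: x ahead of the robot, y to its left, z up, the work surface at z = 0. Lengths are in m, angles in rad, forces in N, time in s.
With the tool pointing down it reaches from about 0.35 to 0.975 m from the base axis. Payload 4.9 kg.
Tool frame: the origin (TCP) lies on the centre line of the jaws, within the pads' length; the fingertips stand ctrl.tcp_to_tips ahead of it and the grasp point (between the pads) lies 3 mm ahead of it (ctrl.tcp_to_tips is the distance from the TCP to the fingertips, in m); z points along the fingers, y is the direction in which the jaws open and shut (so a half turn about z gives the same grasp; the last joint's range is limited). The gripper opens to 85 mm and grips with 20 to 120 N. Pads are 22 mm wide; open, the fingers measure 114 mm over their backs; the gripper's body (76 mm by 85 mm) begins 54 mm behind the grasp point. The pads swing forward as they close: fully open they stand 13 mm farther back than shut.
Start: joints at [-1.423, 0.053, 1.613, -0, 1.476, -0.119], TCP at [0.165, -0.603, 0.253] pointing down, gripper open.
Joint ranges: [-3.01, 3.01], [-1.01, 2.22], [0.06, 2.58], [-1.02, 4.17], [0.09, 2.62], [-3.14, 3.14]. Speed limits (rad/s): [2.57, 2.57, 3.14, 3.14, 3.14, 3.14].

## Interface

Orientations are given as a rotation vector (axis times angle).
In Python, from station import ctrl, vision gives the robot as it stands.
- The arm moves only by the tool jog_arm, never from a script. Its argument "deltas" is a list of rows, each a list of 7 numbers: the turn, a rotation vector about the tool's x, y, z in rad, then the shift along the tool's x, y, z in cm, then the opening, from 0 (shut) to 1 (fully open). A call has 1 to 12 rows; each row shifts and turns the commanded pose from where the row before left it, along the tool's axes as they then stand; what a row does not reach is not made up. A row lasts 1/12 s, in which the tool goes at most 41.7 mm and 7.16 degrees, less where a joint would pass 70% of its speed; a pose out of reach is approached as far as the arm can. A call with a gripper value outside its range is refused whole. The fingers move at their own pace and stop on an object; "grip_force" is the grip in N (left out, the last holds). Time passes only in rows, so rows that do not move let the fingers close. It gives the time, the measured TCP pose, the force and the opening at its end, in the units of the state.
- ctrl.get_obs(): the state, without advancing time (a new reading comes with each control period).
- vision.get_image(name): name is "scene" or "side" or "wrist"; returns (picture, depth): 480x640x3 uint8, red, green, blue; 480x640 float32, m along the optical axis (not along the pixel's ray), 0 where there is no reading.
- vision.calibration(name): a dict with "fx", "fy", "cx", "cy" (pixels), "rvec" (rotation vector, rad) and "tvec" (3), from world to camera coordinates, as OpenCV has them; the wrist camera has in their place "hand_eye" (4x4, takes a point from camera to tool coordinates, whose origin is the TCP and whose axes are the flange's). Camera axes: x right, y down, z forward; pixel columns grow to the right and rows downward; lengths in m; the calibration is good to about 2 mm. A picture is of the moment at which its call begins: read the wrist's pose just before it. calibration takes no time and is no camera call.
- ctrl.finish_job(): hands the job in, once; it reports no verdict.
The state is a dict: "t": time; "q": joint angles; "dq": joint speeds; "effort": joint torques, N m; "tool_pos": TCP position; "tool_rot": TCP orientation; "contact_force": force on the tool from outside, world axes, zero at the start; "wrist_torque": the same for the moment, N m; "opening": finger opening in m.
Only numpy, scipy, OpenCV 4.12 (cv2) and the standard library are available. Lean on these libraries where they do the work, as an engineer would, in place of code of your own. Each camera call takes 0.05 s, during which the arm holds its last target. There are 200 camera calls.

## Working session

There is one attempt and no reset: what is moved stays moved. The work goes in short steps, Python scripts to look and compute and a tool call to move; the robot and the scene stay as the last step left them, time stands still between calls to the robot, and variables do not carry over. Pictures are saved under pics/ and viewed, about 8 in all and at most 12, crops included, and the job is handed in when it is done.

Besides the shell and the picture viewer there is one more tool, called after "Emit:" by a JSON object that holds its "api" and its "payload". jog_arm: Moves the arm, as the interface text tells. Its arguments: {"type":"object","properties":{"deltas":{"type":"array"},"grip_force":{"type":"number"}},"required":["deltas"]}

```bash
mkdir -p pics; ls; python3 - <<'E'
from station import ctrl, vision
import cv2, numpy as np
print(ctrl.get_obs(), ctrl.tcp_to_tips)
for n in("scene","side"):
    im,d=vision.get_image(n); cv2.imwrite(f"pics/{n}0.png",im[:,:,::-1]); np.savez(f"pics/{n}0.npz",im=im,d=d); print(n,vision.calibration(n))
E
```

```text
pics
{'t': 0.0, 'q': array([-1.42303516e+00,  5.33721364e-02,  1.61430428e+00,  2.40213103e-05,
        1.47599332e+00, -1.18992837e-01]), 'dq': array([ 6.94296901e-04, -9.24076873e-05, -1.08713100e-03, -1.00856300e-03,
        1.55407941e-03, -1.23533591e-03]), 'effort': array([ 1.03084225e-03, -3.93681479e+01, -3.70174527e+01, -6.69498445e-05,
        7.09206535e-03, -2.36361177e-05]), 'tool_pos': array([ 0.16467578, -0.60231443,  0.25204736]), 'tool_rot': array([-3.11163221e+00, -4.17495159e-01,  9.36751345e-06]), 'contact_force': array([ 0.50625894, -0.0438347 , -0.33399409]), 'wrist_torque': array([0.00809626, 0.00823847, 0.03136404]), 'opening': 0.08522018547806226} 0.022
scene {'fx': 449.6431398668138, 'fy': 449.6431398668138, 'cx': 313.69057104664864, 'cy': 241.6246447215124, 'rvec': array([ 1.47332036,  1.89197318, -0.97843373]), 'tvec': array([ 0.14745274, -0.27915606,  1.58833075])}
side {'fx': 485.2087539126036, 'fy': 485.2087539126036, 'cx': 323.42234025921925, 'cy': 239.20165132791828, 'rvec': array([ 2.43128159, -0.30754757,  0.09890867]), 'tvec': array([-0.52850788,  0.14748747,  1.13690332])}
```

View pics/scene0.png

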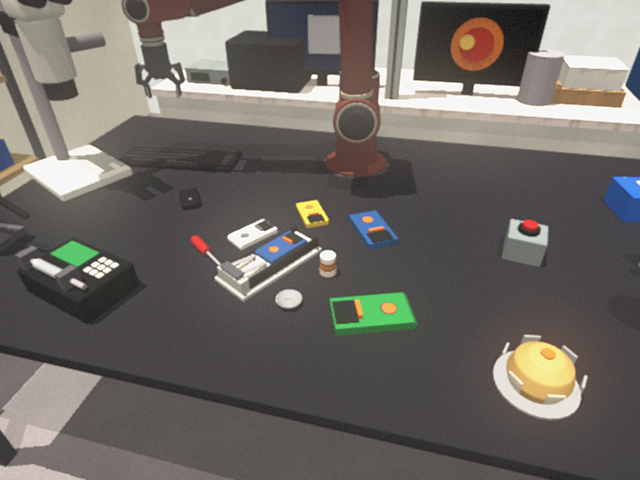

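View pics/side0.png

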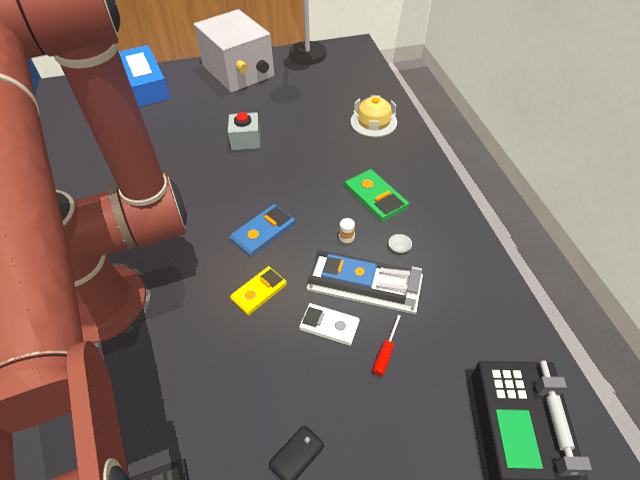

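The scene view shows four look-alikes: blue in the dock (285,245), a larger blue one on the bench (373,228), yellow (312,213) and green (372,312). There is also the white spare at (253,234). The blue one in the dock fits: it is the smaller non-green, non-yellow blue one, and it sits in the channel. In the side view it is at (352,270). I'll confirm that in an enlarged crop and get a rough position.

```bash
cat > h.py <<'E'
import numpy as np, cv2
from scipy.spatial.transform import Rotation as R
def ray(c,uv):
    """origin, directions (z_cam=1) in world for a fixed camera"""
    Rm=R.from_rotvec(c["rvec"]).as_matrix(); uv=np.atleast_2d(uv).astype(float)
    d=np.c_[(uv[:,0]-c["cx"])/c["fx"],(uv[:,1]-c["cy"])/c["fy"],np.ones(len(uv))]
    return -Rm.T@c["tvec"], d@Rm
def wray(c,obs,uv):
    uv=np.atleast_2d(uv).astype(float); H=np.array(c["hand_eye"])
    T=np.eye(4);T[:3,:3]=R.from_rotvec(obs["tool_rot"]).as_matrix();T[:3,3]=obs["tool_pos"]; M=T@H
    d=np.c_[(uv[:,0]-c["cx"])/c["fx"],(uv[:,1]-c["cy"])/c["fy"],np.ones(len(uv))]
    return M[:3,3], d@M[:3,:3].T
def onz(r,z): o,d=r; return o+d*((z-o[2])/d[:,2])[:,None]
def blobs(m,minA=30):
    n,l,s,c=cv2.connectedComponentsWithStats(m.astype(np.uint8))
    return [(s[i,4],c[i],l==i) for i in range(1,n) if s[i,4]>=minA]
E
python3 - <<'E'
from h import *; from station import vision
out=[]
for n,z in(("scene",(200,215,330,305)),("side",(295,240,435,330))):
    f=np.load(f"pics/{n}0.npz"); im,d=f["im"],f["d"]; c=vision.calibration(n)
    h=cv2.cvtColor(im,cv2.COLOR_RGB2HSV)
    for name,m in(("blue",(h[...,0]>98)&(h[...,0]<122)&(h[...,1]>140)&(h[...,2]>60)),("orange",(h[...,0]>5)&(h[...,0]<20)&(h[...,1]>170)&(h[...,2]>120))):
        for A,ce,_ in blobs(m,8): 
            p=onz(ray(c,ce),.043)[0]
            if abs(p[1])<.6 and .3<p[0]<.9: print(n,name,A,ce.round(1),p.round(4))
    x0,y0,x1,y1=z; out.append(cv2.resize(im[y0:y1,x0:x1],None,fx=5.5 if n=="scene" else 5.1,fy=3.3,interpolation=2)[:297,:714])
cv2.imwrite("pics/crop0.png",np.vstack([o[:,:,::-1] for o in out]))
E
```

```text
scene blue 385 [370.2 223.5] [0.437  0.1176 0.043 ]
scene orange 13 [313.2 213.4] [ 0.4231 -0.0429  0.043 ]
scene orange 26 [376.  229.3] [0.4606 0.1366 0.043 ]
scene orange 35 [357.7 310.4] [0.7655 0.1426 0.043 ]
scene orange 15 [547.9 357. ] [0.8016 0.5041 0.043 ]
side blue 879 [258.  230.5] [0.3983 0.0866 0.043 ]
side blue 9 [343.3 262.1] [ 0.5784 -0.0631  0.043 ]
side orange 25 [382.6 197. ] [0.7381 0.1189 0.043 ]
side orange 17 [270.  221.3] [0.4329 0.1094 0.043 ]
```

View pics/crop0.png

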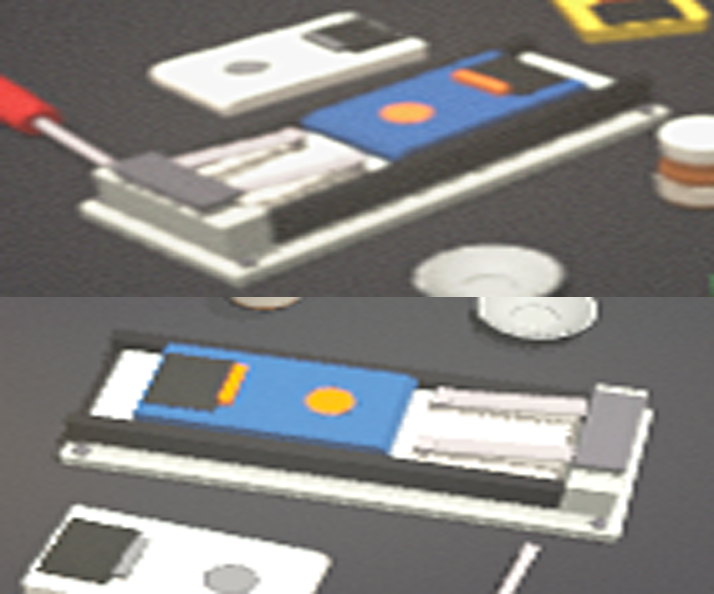

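The crop confirms it: the blue carrier is in the dock between the black rails, with its pad and orange ridge to the rear and the leaf tips ahead. Forward is rightwards in the side view. Next I'll get the dock pose from the corners and ridge/pad pixels.

```bash
python3 - <<'E'
from h import *; from station import vision,ctrl
cs=vision.calibration("side"); cc=vision.calibration("scene")
S=lambda p:[(295+x/5.1,240+(y-297)/3.3) for x,y in p]
C=lambda p:[(200+x/5.5,215+y/3.3) for x,y in p]
print("side base corners rear-right, front-right",onz(ray(cs,S([(60,450),(616,533)])),.012).round(4))
print("scene base corners front-right,front-left,rear-left",onz(ray(cc,C([(82,205),(245,272),(667,110)])),.012).round(4))
print("side pad4, disc",onz(ray(cs,S([(158,352),(228,362),(217,410),(148,402)])),.045).round(4),onz(ray(cs,S([(330,401)])),.043).round(4))
print("scene ridge, disc",onz(ray(cc,C([(481,78)])),.050).round(4),onz(ray(cc,C([(407,112)])),.043).round(4))
o=ctrl.get_obs();print(R.from_rotvec(o["tool_rot"]).as_matrix().round(3), vision.calibration("wrist"))
E
```

```text
side base corners rear-right, front-right [[ 0.4825 -0.088   0.012 ]
 [ 0.7062 -0.217   0.012 ]]
scene base corners front-right,front-left,rear-left [[ 0.7049 -0.2127  0.012 ]
 [ 0.7543 -0.1171  0.012 ]
 [ 0.5341  0.0074  0.012 ]]
side pad4, disc [[ 0.5423 -0.0384  0.045 ]
 [ 0.5716 -0.0554  0.045 ]
 [ 0.5554 -0.0951  0.045 ]
 [ 0.5267 -0.0804  0.045 ]] [[ 0.608  -0.0992  0.043 ]]
scene ridge, disc [[ 0.5635 -0.073   0.05  ]] [[ 0.6039 -0.0956  0.043 ]]
[[ 0.965  0.264 -0.   ]
 [ 0.264 -0.965  0.002]
 [ 0.    -0.002 -1.   ]] {'fx': 332.34251776300954, 'fy': 332.34251776300954, 'cx': 318.80705608314753, 'cy': 240.319095435606, 'hand_eye': array([[-1.39777275e-03, -9.59769215e-01, -2.80786572e-01,
         6.99056892e-02],
       [ 9.99998993e-01, -1.27278380e-03, -6.27496676e-04,
         1.78356993e-04],
       [ 2.44871393e-04, -2.80787167e-01,  9.59770028e-01,
        -1.20307078e-01],
       [ 0.00000000e+00,  0.00000000e+00,  0.00000000e+00,
         1.00000000e+00]])}
```

Emit:
{"api": "jog_arm", "payload": {"deltas": [[0,0,0,2.8,-1.9,0.2,0],[0,0,0,2.8,-1.9,0.2,0],[0,0,0,2.8,-1.9,0.2,0],[0,0,0,2.8,-1.9,0.2,0],[0,0,0,2.8,-1.9,0.2,0],[0,0,0,2.8,-1.9,0.2,0],[0,0,0,2.8,-1.9,0.2,0],[0,0,0,2.8,-1.9,0.2,0],[0,0,0,2.8,-1.9,0.2,0],[0,0,0,2.8,-1.9,0.2,0],[0,0,0,2.8,-1.9,0.2,0],[0,0,0,2.8,-1.9,0.2,0]], "grip_force": 40}}

```text
t: 1.1
tool_pos: [0.4294, -0.2927, 0.2288]
tool_rot: [-3.113, -0.418, 0.001]
contact_force: [0.8, -1.2, 0.2]
opening: -0.0
```

Emit:
{"api": "jog_arm", "payload": {"deltas": [[0,0,0,2.8,-1.9,0.2,0],[0,0,0,2.8,-1.9,0.2,0],[0,0,0,2.8,-1.9,0.2,0],[0,0,0,2.8,-1.9,0.2,0],[0,0,0,2.8,-1.9,0.2,0],[0,0,0,2.8,-1.9,0.2,0],[0,0,0,2.8,-1.9,0.2,0],[0,0,0,2.8,-1.9,0.2,0]]}}

```text
t: 1.77
tool_pos: [0.6053, -0.087, 0.2126]
tool_rot: [-3.113, -0.418, 0.001]
contact_force: [-0.0, -0.1, -0.1]
opening: -0.0001
```

Emit:
{"api": "jog_arm", "payload": {"deltas": [[0,0,0.1,0,0,0,0],[0,0,0.1,0,0,0,0],[0,0,0.1,0,0,0,0],[0,0,0.1,0,0,0,0],[0,0,0.1,0,0,0,0],[0,0,0.1,0,0,0,0],[0,0,0.1,0,0,0,0],[0,0,0.09,0,0,0,0],[0,0,0,0,0,0,0],[0,0,0,0,0,0,0]]}}

```text
t: 2.6
tool_pos: [0.6045, -0.0886, 0.2128]
tool_rot: [3.036, -0.809, -0.001]
contact_force: [-0.8, 0.3, 0.3]
opening: 0.0
```

```bash
python3 - <<'E'
from h import *; from station import ctrl, vision
import pickle
o=ctrl.get_obs(); im,d=vision.get_image("wrist"); pickle.dump((o,im,d),open("pics/w1.pkl","wb"))
cv2.imwrite("pics/w1.png",im[:,:,::-1]); print(R.from_rotvec(o["tool_rot"]).as_matrix().round(3))
E
```

```text
[[ 0.867 -0.498 -0.001]
 [-0.498 -0.867  0.   ]
 [-0.001  0.    -1.   ]]
```

View pics/w1.png

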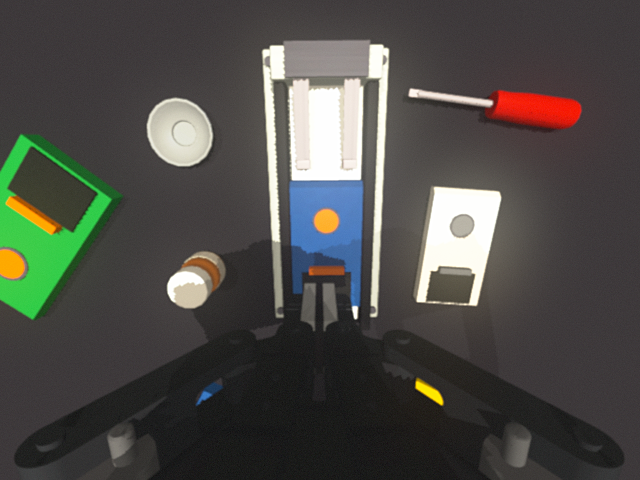

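The wrist view has the dock upright: nose edge at about row 181, leaf tips ending at about row 168 (columns 303 and 349), ridge (326,270), base corners (268,60), (385,60), (280,312), (376,312). Measuring these precisely.

```bash
cat > meas.py <<'E'
import pickle,sys
from h import *; from station import vision
def edges(o,im):
    c=vision.calibration("wrist"); h=cv2.cvtColor(im,cv2.COLOR_RGB2HSV)
    blue=(h[...,0]>98)&(h[...,0]<125)&(h[...,1]>120)&(h[...,2]>50); blue[:,:230]=0; blue[:,420:]=0
    org=(h[...,0]<20)&(h[...,1]>150)&(h[...,2]>90); org[:,:270]=0; org[:,380:]=0
    return c,blue,org
E
python3 - <<'E'
from meas import *
o,im,d=pickle.load(open("pics/w1.pkl","rb")); c,blue,org=edges(o,im)
P=lambda uv,z:onz(wray(c,o,uv),z)
rows=np.arange(192,262,4)
L=[];Rr=[]
for r in rows:
    x=np.where(blue[r])[0]; L.append((x.min(),r)); Rr.append((x.max()+1,r))
L,Rr=P(L,.043),P(Rr,.043); 
for e in(L,Rr): p=np.polyfit(e[:,0],e[:,1],1); print("blue edge yaw",np.degrees(np.arctan(p[0])))
mid=(L.mean(0)+Rr.mean(0))/2
W=im.astype(int).min(2)
# base outer edges at z=.012
bl=[];br=[]
for r in range(110,300,5):
    x=np.where(W[r,255:400]>150)[0]+255
    if len(x): bl.append((x.min(),r)); br.append((x.max()+1,r))
bl,br=P(bl,.012),P(br,.012)
for e in(bl,br): p=np.polyfit(e[:,0],e[:,1],1); r=e[:,1]-np.polyval(p,e[:,0]); print("base edge yaw",np.degrees(np.arctan(p[0])),"res",r.std())
a=np.radians(-30); ux=np.array([np.cos(a),np.sin(a)]);uy=np.array([-ux[1],ux[0]])
pr=lambda p:np.round([p[:2]@ux,p[:2]@uy],4)
print("base y L,R",(bl[:,:2]@uy).mean(),(br[:,:2]@uy).mean()," blue y L,R",(L[:,:2]@uy).mean(),(Rr[:,:2]@uy).mean())
for n,m,z in(("org",org,None),):
    for A,ce,mm in blobs(m,20): 
        ys=np.where(mm)[0]; print(A,ce,ys.min(),ys.max(),"z43",pr(P(ce,.043)[0]),"z50",pr(P(ce,.05)[0]))
for col in(300,315,326,340,355):
    ys=np.where(blue[160:230,col])[0]; print("nose row",ys.min()+160, pr(P((col,ys.min()+160),.038)[0]),pr(P((col,ys.min()+160),.043)[0]))
for col in(303,349): print(col,[int(v) for v in W[155:185,col]])
print("tcp",pr(o["tool_pos"]))
E
```

```text
blue edge yaw -29.314747956960222
blue edge yaw -28.72417385391347
base edge yaw 8.867767296582501 res 0.022204575093666096
base edge yaw -29.67911007416311 res 0.00038988446346975027
base y L,R 0.2423358209742409 0.16273931421728072  blue y L,R 0.24963973470413064 0.1857660691042971
409 [325.90709046 221.00977995] 210 232 z43 [0.5712 0.2181] z50 [0.5728 0.2183]
281 [325.96441281 270.59074733] 267 275 z43 [0.5237 0.2177] z50 [0.5265 0.2179]
nose row 182 [0.6052 0.2411] [0.6057 0.2408]
nose row 182 [0.6052 0.2279] [0.6058 0.2278]
nose row 181 [0.6061 0.2182] [0.6066 0.2183]
nose row 181 [0.6061 0.2059] [0.6067 0.2062]
nose row 181 [0.6061 0.1927] [0.6067 0.1932]
303 [219, 220, 219, 219, 219, 231, 240, 237, 234, 234, 233, 233, 230, 210, 202, 251, 255, 255, 254, 254, 254, 254, 255, 255, 255, 177, 90, 89, 92, 92]
349 [221, 222, 220, 214, 210, 235, 241, 237, 235, 234, 236, 233, 228, 195, 188, 240, 255, 255, 254, 254, 254, 254, 255, 255, 242, 133, 88, 93, 96, 95]
tcp [0.5678 0.2255]
```

Emit:
{"api": "jog_arm", "payload": {"deltas": [[0,0,-0.005,-2.0,0.25,0,0],[0,0,0,-2.0,0.25,0,0],[0,0,0,-2.2,0.28,0,0],[0,0,0,0,0,2.5,0],[0,0,0,0,0,2.5,0],[0,0,0,0,0,2.5,0],[0,0,0,0,0,2.5,0],[0,0,0,0,0,2.0,0],[0,0,0,0,0,1.0,0],[0,0,0,0,0,0,0],[0,0,0,0,0,0,0]]}}

```text
t: 3.57
tool_pos: [0.5471, -0.0646, 0.0834]
tool_rot: [-3.037, 0.804, 0.001]
contact_force: [-0.1, -1.6, 0.1]
opening: 0.0003
```

```bash
python3 - <<'E'
from h import *; from station import ctrl, vision
o=ctrl.get_obs(); im,d=vision.get_image("wrist"); s,_=vision.get_image("side")
s=cv2.resize(s[230:330,285:435],(600,400),interpolation=2); w=im[100:400,170:470]
cv2.imwrite("pics/c2.png",np.hstack([s[:,:420],np.vstack([w,np.zeros((100,300,3),np.uint8)])])[:,:,::-1])
a=np.radians(-29.6); u=np.array([[np.cos(a),np.sin(a)],[-np.sin(a),np.cos(a)]]); print(u@o["tool_pos"][:2],o["tool_pos"][2],o["contact_force"])
E
```

```text
[0.50767204 0.21404655] 0.08343168050765892 [-0.05168545 -1.5571441   0.09236764]
```

View pics/c2.png

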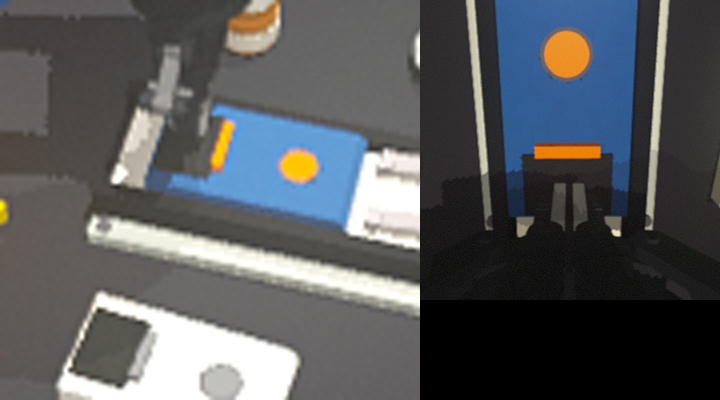

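The fingertips are centred on the pad just behind the ridge (ridge at crop (567,150), fingers at (568,200)). Pressing down gradually now.

Emit:
{"api": "jog_arm", "payload": {"deltas": [[0,0,0,0,0,0.7,0],[0,0,0,0,0,0.5,0],[0,0,0,0,0,0.2,0],[0,0,0,0,0,0.2,0],[0,0,0,0,0,0.2,0],[0,0,0,0,0,0,0],[0,0,0,0,0,0,0]]}}

```text
t: 4.25
tool_pos: [0.5477, -0.0648, 0.0662]
tool_rot: [-3.037, 0.805, -0.002]
contact_force: [-0.7, 0.6, 4.1]
opening: 0.0001
```

Emit:
{"api": "jog_arm", "payload": {"deltas": [[0,0,0,0,0,0.2,0],[0,0,0,0,0,0.2,0],[0,0,0,0,0,0.1,0],[0,0,0,0,0,0,0],[0,0,0,0,0,0,0]]}}

```text
t: 4.67
tool_pos: [0.5483, -0.0649, 0.062]
tool_rot: [-3.037, 0.805, -0.004]
contact_force: [-1.4, -0.1, 7.8]
opening: -0.0001
```

Emit:
{"api": "jog_arm", "payload": {"deltas": [[0,0,0,0,0,0.2,0],[0,0,0,0,0,0.2,0],[0,0,0,0,0,0.2,0],[0,0,0,0,0,0.1,0],[0,0,0,0,0,0,0],[0,0,0,0,0,0,0]]}}

```text
t: 5.17
tool_pos: [0.5499, -0.0653, 0.0569]
tool_rot: [-3.037, 0.805, -0.01]
contact_force: [-0.9, 0.8, 13.3]
opening: -0.0001
```

Emit:
{"api": "jog_arm", "payload": {"deltas": [[0,0,0,0,0,0.2,0],[0,0,0,0,0,0,0],[0,0,0,0.3,0,0,0],[0,0,0,0.3,0,0,0],[0,0,0,0.3,0,0,0],[0,0,0,0.3,0,0,0],[0,0,0,0.3,0,0,0],[0,0,0,0,0,0,0]]}}

```text
t: 5.83
tool_pos: [0.5634, -0.0727, 0.0569]
tool_rot: [-3.036, 0.805, -0.009]
contact_force: [-4.8, 2.0, 22.9]
opening: 0.0002
```

```bash
cat > look.py <<'E'
from h import *; from station import ctrl, vision; import sys
o=ctrl.get_obs(); im,d=vision.get_image("wrist"); s,_=vision.get_image("side")
s=cv2.resize(s[230:330,285:435],(600,400),interpolation=2); w=im[0:400,170:470]
cv2.imwrite(f"pics/{sys.argv[1]}.png",np.hstack([s[:,100:520],w])[:,:,::-1])
a=np.radians(-29.6); u=np.array([[np.cos(a),np.sin(a)],[-np.sin(a),np.cos(a)]]); print(u@o["tool_pos"][:2],o["tool_pos"][2],"force dock",u@o["contact_force"][:2],o["contact_force"][2])
E
python3 look.py c3
```

```text
[0.5258147  0.21509981] 0.0568503996134944 force dock [-5.15000103 -0.67931173] 22.85935205905634
```

View pics/c3.png

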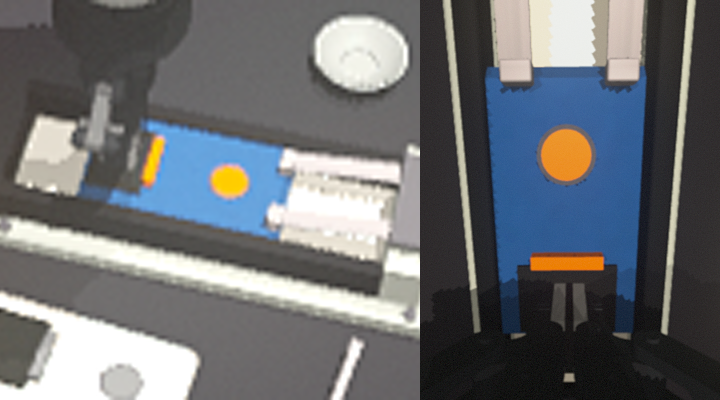

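The carrier is moving with the finger, and its nose is now under both tips (wrist crop (515,70) and (623,70)). I'll keep sliding.

Emit:
{"api": "jog_arm", "payload": {"deltas": [[0,0,0,0.4,0,0,0],[0,0,0,0.4,0,0,0],[0,0,0,0.4,0,0,0],[0,0,0,0.4,0,0,0],[0,0,0,0.4,0,0,0],[0,0,0,0.4,0,0,0],[0,0,0,0.4,0,0,0],[0,0,0,0,0,0,0]]}}

```text
t: 6.6
tool_pos: [0.5887, -0.087, 0.0569]
tool_rot: [-3.036, 0.805, -0.014]
contact_force: [-0.8, 1.1, 19.9]
opening: -0.0002
```

Emit:
{"api": "jog_arm", "payload": {"deltas": [[0,0,0,0.4,0,0,0],[0,0,0,0.4,0,0,0],[0,0,0,0.4,0,0,0],[0,0,0,0.4,0,0,0],[0,0,0,0.4,0,0,0],[0,0,0,0.4,0,0,0],[0,0,0,0,0,0,0],[0,0,0,0,0,0,0]]}}

```text
t: 7.27
tool_pos: [0.6094, -0.0989, 0.057]
tool_rot: [-3.037, 0.805, -0.014]
contact_force: [-0.9, 1.2, 18.0]
opening: -0.0
```

```bash
python3 look.py c4
```

```text
[0.57874433 0.21507213] 0.05695355316336579 force dock [-1.31793965  0.58687733] 18.04221656531829
```

View pics/c4.png

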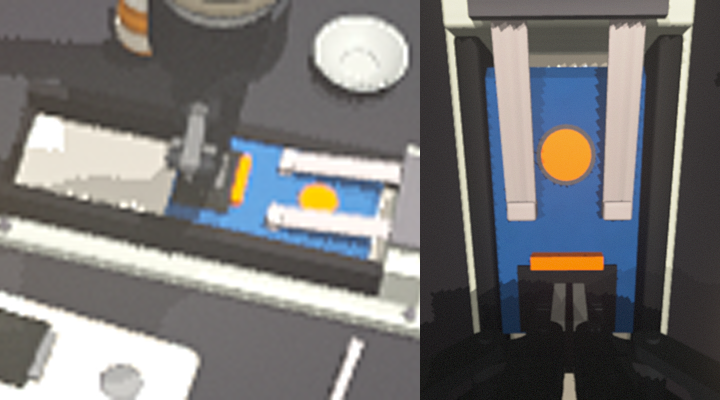

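Emit:
{"api": "jog_arm", "payload": {"deltas": [[0,0,0,0.3,0,0,0],[0,0,0,0.3,0,0,0],[0,0,0,0.3,0,0,0],[0,0,0,0.2,0,0,0],[0,0,0,0,0,0,0]]}}

```text
t: 7.78
tool_pos: [0.6174, -0.1033, 0.0569]
tool_rot: [-3.036, 0.804, -0.006]
contact_force: [-8.7, 4.5, 24.7]
opening: -0.0005
```

Emit:
{"api": "jog_arm", "payload": {"deltas": [[0,0,0,0.2,0,0,0],[0,0,0,0.2,0,0,0],[0,0,0,0,0,0,0]]}}

```text
t: 8.03
tool_pos: [0.6177, -0.1035, 0.0568]
tool_rot: [-3.034, 0.804, 0.011]
contact_force: [-19.2, 9.1, 33.8]
opening: -0.0005
```

Forward force jumped to about 21 N with no further movement, after roughly 81 mm of travel, so the nose is against the stop. I'll ease off most of the forward push, then rise straight up.

Emit:
{"api": "jog_arm", "payload": {"deltas": [[0,0,0,-0.15,0,0,0],[0,0,0,-0.15,0,0,0],[0,0,0,0,0,0,0]]}}

```text
t: 8.28
tool_pos: [0.6174, -0.1034, 0.0569]
tool_rot: [-3.036, 0.804, -0.004]
contact_force: [-10.5, 4.5, 26.1]
opening: 0.0
```

Emit:
{"api": "jog_arm", "payload": {"deltas": [[0,0,0,0,0,-0.3,0],[0,0,0,0,0,-0.3,0],[0,0,0,0,0,-0.3,0],[0,0,0,0,0,-0.4,0],[0,0,0,0,0,-0.5,0],[0,0,0,0,0,-1.0,0],[0,0,0,0,0,-2.0,0],[0,0,0,0,0,-3.0,0],[0,0,0,0,0,-3.0,0],[0,0,0,0,0,-3.0,0],[0,0,0,0,0,0,0],[0,0,0,0,0,0,0]]}}

```text
t: 9.28
tool_pos: [0.6172, -0.1043, 0.1929]
tool_rot: [3.036, -0.805, 0.009]
contact_force: [-0.1, 0.3, -0.5]
opening: 0.0001
```

```bash
python3 look.py c5
```

```text
[0.58819836 0.2141917 ] 0.1929264752244018 force dock [-0.26002106  0.18745214] -0.46367290617065376
```

View pics/c5.png

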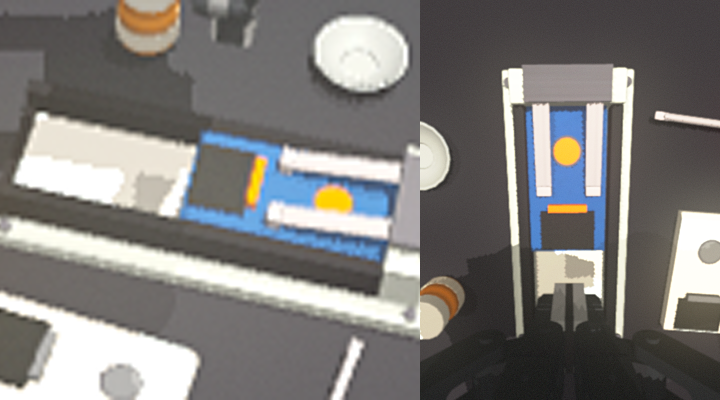

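The carrier lies flat under both leaves, the tool is clear, and the neighbouring objects look undisturbed. Now a numeric check of whether it's home and clamped, plus a whole-scene comparison.

```bash
python3 - <<'E'
from meas import *; from station import ctrl
o=ctrl.get_obs(); im,d=vision.get_image("wrist"); c,blue,org=edges(o,im)
a=np.radians(-29.6); u=np.array([[np.cos(a),np.sin(a)],[-np.sin(a),np.cos(a)]])
P=lambda uv,z:(u@onz(wray(c,o,uv),z)[0][:2]).round(4)
def dep(oo,dd,m):
    ys,xs=np.where(m); r=wray(c,oo,np.c_[xs,ys]); z=r[0][2]+r[1][:,2]*dd[ys,xs]; return np.median(z).round(4)
o1,im1,d1=pickle.load(open("pics/w1.pkl","rb")); _,_,org1=edges(o1,im1)
for A,ce,m in blobs(org1,20): print("before",A,ce.round(1),"z",dep(o1,d1,m))
for A,ce,m in blobs(org,20): print("now",A,ce.round(1),"z",dep(o,d,m),P(ce,.035),P(ce,.042))
W=im.astype(int).min(2); H=cv2.cvtColor(im,cv2.COLOR_RGB2HSV)[...,1]
for col in(313,364,372): 
    b=np.where(blue[:,col])[0]; print(col,"blue rows",b.min(),b.max())
for col in(292,295,344,347):
    s=H[150:230,col]; r=150+np.argmax(s>100); print("tip row",col,r,P((col,r),.042),P((col,r),.035))
# base ends (z=.012): light pixels along the flange columns
for off in(-46,):
    pass
col=[265,395]
# whole-scene change
for n in("scene","side"):
    i2,_=vision.get_image(n); f=np.load(f"pics/{n}0.npz")["im"]
    df=(cv2.absdiff(cv2.GaussianBlur(f,(5,5),0),cv2.GaussianBlur(i2,(5,5),0)).max(2)>45)
    for A,ce,m in blobs(df,25): 
        ys,xs=np.where(m); print(n,A,ce.round(),xs.min(),xs.max(),ys.min(),ys.max())
E
```

```text
before 409 [325.9 221. ] z 0.0437
before 281 [326.  270.6] z 0.0494
now 118 [314.5 206.7] z 0.0406 [0.6054 0.2162] [0.6067 0.2161]
313 blue rows 106 199Traceback (most recent call last):
  File "<stdin>", line 12, in <module>
    return umr_minimum(a, axis, None, out, keepdims, initial, where)
ValueError: zero-size array to reduction operation minimum which has no identity
```

```bash
python3 - <<'E'
from meas import *; from station import ctrl
o=ctrl.get_obs(); im,d=vision.get_image("wrist"); c,blue,org=edges(o,im)
a=np.radians(-29.6); u=np.array([[np.cos(a),np.sin(a)],[-np.sin(a),np.cos(a)]])
P=lambda uv,z:(u@onz(wray(c,o,uv),z)[0][:2]).round(4)
for col in(288,292,295,340,344):
    r=180+np.argmax(blue[180:230,col]); print("tip end row",col,r,P((col,r),.035),P((col,r),.045))
for col in (305,315,325):
    q=np.where(org[195:225,col])[0]+195; b=np.where(blue[100:135,col])[0]+100; print("ridge rows",q.min(),q.max(),P((col,q.min()),.04),"blue top",b.min() if len(b) else None,P((col,b.min()),.035))
print("stop top face rear edge by depth:",[(r,round(float(d[r,315]),4)) for r in range(96,114,2)])
for n in("scene","side"):
    i2,_=vision.get_image(n); f=np.load(f"pics/{n}0.npz")["im"]
    df=(cv2.absdiff(cv2.GaussianBlur(f,(5,5),0),cv2.GaussianBlur(i2,(5,5),0)).max(2)>45)
    for A,ce,m in blobs(df,40): 
        ys,xs=np.where(m); print(n,A,ce.round(),xs.min(),xs.max(),ys.min(),ys.max())
cv2.imwrite("pics/c6.png",cv2.resize(im[80:240,250:380],(600,600*160//130),interpolation=2)[:600,:,::-1])
E
```

```text
tip end row 288 194 [0.6155 0.2377] [0.617  0.2368]
tip end row 292 194 [0.6155 0.2344] [0.617  0.2336]
tip end row 295 194 [0.6155 0.232 ] [0.617  0.2312]
tip end row 340 193 [0.6162 0.195 ] [0.6177 0.1956]
tip end row 344 193 [0.6162 0.1917] [0.6177 0.1925]
ridge rows 201 209 [0.6106 0.2236] blue top 106 [0.6829 0.2227]
ridge rows 201 209 [0.6105 0.2155] blue top 105 [0.6835 0.2151]
ridge rows 201 209 [0.6105 0.2074] blue top 105 [0.6835 0.2074]
stop top face rear edge by depth: [(96, 0.2433), (98, 0.2519), (100, 0.2577), (102, 0.2565), (104, 0.2545), (106, 0.2541), (108, 0.2554), (110, 0.2547), (112, 0.2565)]
scene 4091 [163.  35.] 121 243 0 98
scene 4018 [288.  43.] 221 339 0 89
scene 3654 [409.  82.] 377 440 0 129
scene 537 [349.  36.] 340 357 16 53
scene 586 [340.  92.] 327 367 71 109
scene 58 [374.  87.] 369 377 82 92
scene 1945 [256. 104.] 218 298 84 127
scene 143 [359. 108.] 340 375 102 118
scene 59 [335. 122.] 333 336 112 131
scene 114 [352. 123.] 339 369 119 126
scene 65 [250. 134.] 241 261 130 136
scene 387 [349. 168.] 326 376 158 174
scene 317 [363. 218.] 350 378 210 229
[... 162 characters left out ...]
 [200.  75.] 15 403 0 168
side 24698 [ 42. 302.] 0 127 35 479
side 847 [46. 68.] 28 70 55 91
side 128 [85. 63.] 76 96 59 67
side 74 [81. 79.] 73 87 68 91
side 180 [ 42. 143.] 35 49 111 170
side 234 [ 84. 154.] 57 102 135 162
side 177 [110. 151.] 104 117 142 159
side 46 [158. 172.] 154 161 162 183
side 1128 [371. 189.] 352 393 168 215
side 2077 [150. 212.] 118 178 173 239
side 1008 [113. 220.] 98 129 193 245
side 55 [365. 226.] 362 367 219 232
side 514 [251. 238.] 231 273 230 251
side 130 [ 98. 260.] 87 104 242 276
side 167 [ 63. 249.] 48 70 244 259
side 1830 [359. 273.] 314 408 253 295
side 2664 [132. 306.] 96 181 264 354
side 170 [ 77. 333.] 71 83 324 341
side 88 [106. 469.] 103 110 459 479
```

View pics/c6.png

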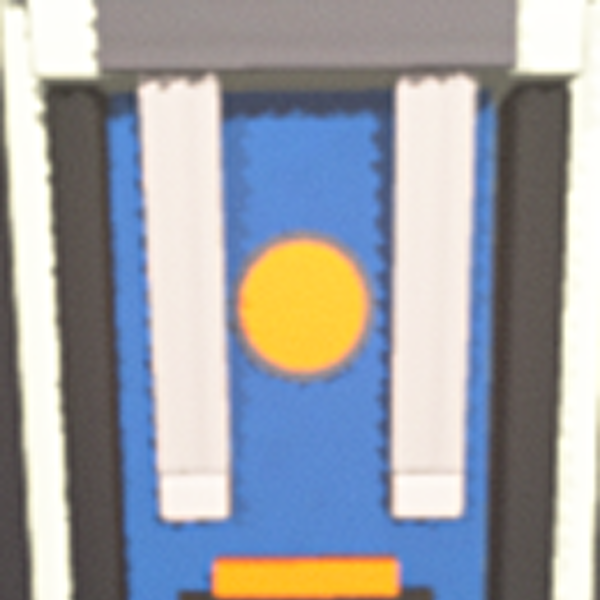

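The carrier's blue bevel meets the stop face (crop row 95) with no white bed showing. The ridge front sits 6–7 mm behind the tips (8 nominal), and the ridge top is about 9 mm lower, so it is clamped. The changed areas on the bench are near the arm's shadow, so I'll check the loose objects for shift by template matching before handing in.

```bash
python3 - <<'E'
from h import *; from station import ctrl, vision
f=np.load("pics/side0.npz")["im"]; s,_=vision.get_image("side")
e=lambda i:cv2.Laplacian(cv2.GaussianBlur(cv2.cvtColor(i,cv2.COLOR_RGB2GRAY),(3,3),0),cv2.CV_32F)
mx=0
for n,(x0,y0,x1,y1) in dict(jar=(335,216,358,244),dish=(386,233,414,254),spare=(298,302,362,346),driver=(370,314,402,378),mouse=(266,424,326,480),bigblue=(228,203,297,254),yellow=(229,265,289,315),green=(342,167,411,221),estop=(225,108,263,152)).items():
    y1=min(y1,474); r=cv2.matchTemplate(e(s)[y0-6:y1+6,x0-6:x1+6],e(f)[y0:y1,x0:x1],cv2.TM_CCOEFF_NORMED); _,v,_,l=cv2.minMaxLoc(r)
    print(n,(l[0]-6,l[1]-6),round(v,2)); mx=max(mx,abs(l[0]-6),abs(l[1]-6))
if mx<=1: print("finish",ctrl.finish_job())
E
```

```text
jar (0, 0) 0.94
dish (0, 0) 0.99
spare (0, 0) 0.99
driver (0, 0) 0.99
mouse (0, 0) 0.96
bigblue (0, 0) 0.84
yellow (0, 0) 0.98
green (0, 0) 0.42
estop (0, 0) 0.28
the job is handed in; nothing more can be done
finish None
```

The blue carrier is docked: nose home against the end stop, clamped under the leaf spring, with the arm about 13 cm above it. I handed the job in at roughly 10 s; the hand-in gives no verdict.

**What I did:** With closed fingertips I pressed the pad down about 10 mm to the bed's hard bottom. Holding it there with 13–34 N, I slid the carrier forward about 80 mm under both leaf tips. At the stop it stopped moving and the forward force rose to about 21 N. I then eased off most of the push and lifted straight up; I never gripped the carrier.

**Last checks:**
- **Clamped:** after release the ridge top is 9 mm lower than at the start, where about 8 mm was expected.
- **Home:** the nose meets the stop face with no white bed showing. The ridge front is 6–7 mm behind the leaf tips against 8 mm nominal, which is about the camera's measuring error.
- **Travel:** the cameras give about 78.5 mm and the arm about 81 mm, a small disagreement. I relied on the contact at the stop.
- **Other objects:** none had shifted in the side view. The match was weak for the green carrier (0.42) and the emergency-button box (0.28). I put that down to the arm or its shadow there but did not confirm it; the tool never went near either.

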